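Click the air selector up one step and start the air

ROBOT

A 6-joint arm with a two-finger parallel gripper is mounted at the origin on the work surface. World frame = base frame: x ahead of the robot, y to its left, z up, the work surface at z = 0. Lengths are in m, angles in degrees, forces in N, time in s.
With the tool pointing down it reaches from about 0.4 to 0.825 m from the base axis. Payload 7 kg.
Tool frame: the origin (TCP) lies where the fingers leave the gripper's body, on its centre line; the fingertips stand 66 mm ahead of it and the grasp point (between the pads) lies 47 mm ahead of it; z points along the fingers, y is the direction in which the jaws open and shut (so a half turn about z gives the same grasp; the last joint's range is limited). The gripper opens to 88 mm and grips with 3 to 60 N. Pads are 19 mm wide; open, the fingers measure 130 mm over their backs; the gripper's body (78 mm by 193 mm) begins 47 mm behind the grasp point.
Start: joints at [84.861, 20.546, 0.682, 0, -70.136, -16.507], TCP at [0.249, 0.627, 0.292] pointing down, gripper open.
Joint ranges: [-176.03, 176.03], [-82.01, 121.73], [-58.28, 71.71], [-173.87, 95.51], [-174.79, -0.11], [-173.66, 173.66]. Speed limits (degrees/s): [136.94, 136.94, 172.46, 180, 180, 180].

INTERFACE

Orientations are given as [roll, pitch, yaw] about the fixed x, y, z axes, in that order (R = Rz(yaw) Ry(pitch) Rx(roll)).
In Python, from plant import get_obs, snapshot, close_job gives the robot as it stands.
- The arm moves only by the tool play_rows, never from a script. Its argument "series" is a list of rows, each a list of 5 numbers: the opening in per cent of the stroke, from 0 (shut) to 100 (fully open), then the shift along the tool's x, y, z in m, then the turn about the tool's z in degrees. In form: [[jaw, dx, dy, dz, spin], ...]. A call has 1 to 10 rows; each row is the pose to reach, as a shift and turn from the pose commanded when the call began, along the tool's axes at that moment; what a row does not reach only later rows make up. A row lasts 1/10 s, in which the tool goes at most 50 mm and 8.59 degrees, less where a joint would pass 70% of its speed; a pose out of reach is approached as far as the arm can. A call with a gripper value outside its range is refused whole. The fingers move at their own pace and stop on an object; the grip force is fixed at half the most. Time passes only in rows, so rows that repeat a pose let the fingers close. It gives the time, the measured TCP pose, the force and the opening at its end, in the units of the state.
- get_obs(): the state, without advancing time (a new reading comes with each control period).
- snapshot(name): name is "scene" or "top" or "wrist"; returns a dict with "frame" (420x560x3 uint8, red, green, blue), "z_map" (420x560 float32, m along the optical axis (not along the pixel's ray), 0 where there is no reading), "mtx" (3x3 intrinsics, pixels), "camera_from_world" (4x4, takes a point from world to camera coordinates); the wrist camera has in their place "tool_from_camera" (4x4, takes a point from camera to tool coordinates, whose origin is the TCP and whose axes are the flange's). Camera axes: x right, y up, looking along -z (the intrinsics and any distortion apply to the point x, -y, -z); pixel columns grow to the right and rows downward; lengths in m; the calibration is good to about 2 mm. A picture is of the moment at which its call begins: read the wrist's pose just before it.
- close_job(): hands the job in, once; it reports no verdict.
The state is a dict: "clock": time; "joint_pos": joint angles; "qvel": joint speeds; "tau": joint torques, N m; "tool_pos": TCP position; "orientation": TCP orientation; "force": force on the tool from outside, world axes, zero at the start; "moment": the same for the moment, N m; "opening": finger opening in m.
Only numpy, scipy, OpenCV 4.12 (cv2) and the standard library are available. Lean on these libraries where they do the work, as an engineer would, in place of code of your own. Each camera call takes 0.05 s, during which the arm holds its last target.

TASK

On the bench air unit with the blue-capped knurled dial and the green button, use a fingertip against the dial to turn it clockwise, without gripping it, by one click, so that its white pointer comes to rest at the green dot; do not let it click on to the red dot. Then, with the dial at the green dot, press the green button fully down and let it come back up. Leave the yellow-capped dial, the bronze bushings and the red bin where they are.

Things in the scene. Friction and masses are not known exactly. Their poses are not given: they have to be found in the camera images.
- air_unit: Air unit to be worked: grey steel box screwed to the bench, 136 mm along its x, 220 along y, 55 high; blue-capped dial and green button on its flat top. Origin: centre of its underside. At yaw 0 x points away from the robot, y left. Flat dots white, green, red, 57 mm from the dial's axis, lie clockwise in that order 0.7 rad apart; green lies towards the unit's +x from the axis
- dial_centre (a point): Centre of the dial's flat top, on its upright axis, 87 mm above the bench, 40 mm towards +y of the unit's centre; unit's axes. Black knurled disc, 88 mm over its 36 upright rubber ridges, too wide to grip; rim from 59 to 87 mm above the bench, 4 mm clear of the unit's top. Blue inset cap 44 mm wide. At least 24 mm of free flat top outside the rim on the unit's +x, -x and +y sides
- dial_pointer (a point): Outer end of the white pointer bar on the dial's top face, 40 mm from the axis; turns with the dial
- green_dot (a point): Centre of the flat green dot on the unit's top, 57 mm from the dial's axis; the dial's middle position. Same axes as the unit
- dial (a joint): Angle of the blue-capped dial, rad, growing clockwise from above. Spring detents at 0 (pointer at white dot), 0.7 (green), 1.4 (red); stops at -0.25 and 1.65. Starts at rest in the 0 detent. Passing the hump halfway to the next takes about 0.1 N m (2 to 3 N along the rim); let go in either half, it snaps to the nearer detent
- button_top (a point): Centre of the top of the round green push button (34 mm wide) on the unit, 110 mm from the dial's axis towards the unit's -y; moves down with the button; same axes as the unit. A spring holds it up: it travels 6 mm, fully down at about 5 N
- button (a joint): Travel of the green button, m: 0 up, 0.006 fully down; springs back when let go
- spare_unit: The other air unit, to be left alone: a grey box fixed to the bench, 136 x 136 x 55 mm, with a like dial but yellow-capped at the centre of its top (dial top 87 mm above the bench), and no button. Origin: centre of its underside
- spare_dial_pointer (a point): Outer end of the white pointer bar on the yellow-capped dial, 40 mm from that dial's axis; it must stay where it is
- bush_a: Loose bronze bushing standing on the bench near the air unit's robot side, 28 mm outside diameter, 30 mm tall; origin: centre of its underside
- bush_b: Loose bronze bushing like the first, also standing on the robot side of the air unit; origin: centre of its underside
- red_bin: Small loose open red bin, 55 x 70 mm, 40 mm high, on the bench near the yellow-capped unit; origin: centre of its underside
Mind the look-alikes: they are no part of the job. Several things have the shape of the red_bin; the one meant has the colours described above.

How it is judged (in metres and radians):
On the way, in this order (a step that is already met when the one before it is completed fails the run):
1. the blue-capped dial is in its middle detent, pointer at the green dot (value of joint dial between 0.55 and 0.85 rad), for 0.2 s.
2. the green button is pressed down with the dial at the green dot (all of step 1 and value of joint button above 0.0045 m), for 0.05 s.
At the end, for the whole second after the job is handed in: The blue-capped dial rests in its middle detent (joint 0.55 to 0.85 rad), the green button was pressed at least 4.5 mm after that and is up again (under 1.5 mm), the yellow-capped dial's pointer is within 10 mm of its start, and the bushings and the bin stand upright within 20 mm of theirs (all of step 1 and value of joint button below 0.0015 m and velocity of joint dial between -0.05 and 0.05 rad/s and distance of spare_dial_pointer from where it was at the start of the episode below 0.01 m and distance of each of bush_a, bush_b, red_bin from where it was at the start of the episode below 0.02 m and angle between each of bush_a, bush_b, red_bin's own z axis and vertical below 0.2 rad); the robot touches nothing.
It fails at once if the dial is straddled and gripped between the fingers (horizontal distance between the grasp point and dial_centre below 0.02 m and z of the grasp point in the frame of dial_centre below -0.004 m).
It fails at once if the dial is turned more than halfway past the green dot towards the red one (value of joint dial above 1.08 rad).
It fails at once if the button is pressed while the dial is not at the green dot (value of joint button above 0.003 m and not (value of joint dial between 0.55 and 0.85 rad)).
It fails at once if the yellow-capped dial is turned (distance of spare_dial_pointer from where it was at the start of the episode above 0.01 m).
It fails at once if a bushing or the bin is moved, lifted or tipped (distance of any of bush_a, bush_b, red_bin from where it was at the start of the episode above 0.02 m or angle between any of bush_a, bush_b, red_bin's own z axis and vertical above 0.2 rad).
It also fails if it takes over 45 s, if anything falls off the work surface, if the arm or the gripper's body presses on something with over 40 N, if the wrist force passes 120 N, or if a joint passes its speed limit or range.

## Working session

There is one attempt and no reset: what is moved stays moved. The work goes in short steps, Python scripts to look and compute and a tool call to move; the robot and the scene stay as the last step left them, time stands still between calls to the robot, and variables do not carry over. Pictures are saved under pics/ and viewed, and the job is handed in when it is done.

Besides the shell and the picture viewer there is one more tool, called after "Request:" as name(argument=value, ...) on one line, values as JSON. play_rows: Moves the arm, as the interface text tells. Its arguments: {"type":"object","properties":{"series":{"type":"array"}},"required":["series"]}

```bash
mkdir -p pics; cat > h.py <<'E'
import numpy as np, cv2
from plant import get_obs, snapshot, close_job
def save(n,s): cv2.imwrite(f'pics/{n}.png', s['frame'][:,:,::-1])
def world(s):
    z=s['z_map'];K=s['mtx'];h,w=z.shape
    u,v=np.meshgrid(np.arange(w),np.arange(h))
    p=np.stack([(u-K[0,2])/K[0,0]*z,-(v-K[1,2])/K[1,1]*z,-z],-1)
    T=np.linalg.inv(s['camera_from_world'])
    return p@T[:3,:3].T+T[:3,3]
E
python3 - <<'E'
from h import *
o=get_obs();print(o)
for n in('scene','top'):
    s=snapshot(n);save(n+'1',s);np.savez(n+'1.npz',**s)
    print(list(s))
E
```

```text
{'clock': 0.0, 'joint_pos': array([ 8.48591407e+01,  2.05921287e+01,  6.33257716e-01, -2.00410407e-02,
       -7.01352130e+01, -1.65076450e+01]), 'qvel': array([0.01563877, 0.02076516, 0.03051091, 0.03880993, 0.02074359,
       0.0732381 ]), 'tau': array([ 3.70185335e-04, -5.82723391e+01,  2.93047625e+01,  6.99716985e+00,
        6.90389556e-03, -1.56794044e-04]), 'tool_pos': array([0.24888321, 0.62703104, 0.29121109]), 'orientation': array([ 1.79904440e+02, -8.67273932e-03, -2.16553226e+01]), 'force': array([ 0.50430746,  0.30591046, -0.25202594]), 'moment': array([-0.00926842,  0.03517547, -0.00841435]), 'opening': 0.08780231671602433}
['frame', 'z_map', 'mtx', 'camera_from_world']
['frame', 'z_map', 'mtx', 'camera_from_world']
```

View pics/scene1.png

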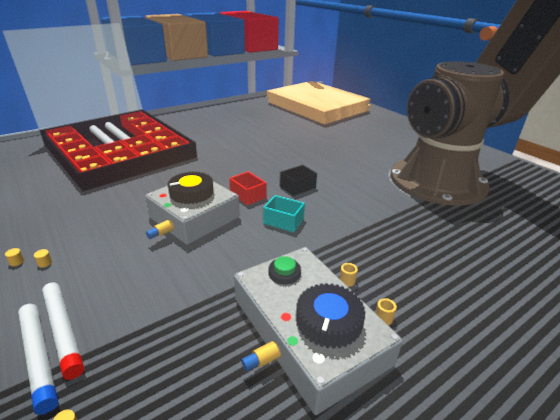

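View pics/top1.png

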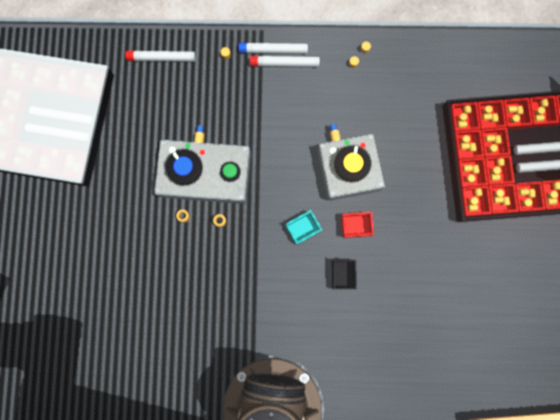

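```bash
python3 - <<'E'
from h import *
for n in('scene','top'):
    s=dict(np.load(n+'1.npz'));W=world(s);hsv=cv2.cvtColor(s['frame'],cv2.COLOR_RGB2HSV)
    print(n,s['mtx'].tolist(), np.linalg.inv(s['camera_from_world'])[:3,3])
    H,S,V=[hsv[...,i].astype(int) for i in range(3)]
    C={'blue':(H>100)&(H<125)&(S>150)&(V>100),'green':(H>50)&(H<80)&(S>120)&(V>60),'red':((H<6)|(H>174))&(S>130)&(V>120),'yel':(H>24)&(H<33)&(S>180),'white':(S<40)&(V>190),'bronze':(H>12)&(H<24)&(S>130)}
    for c,m in C.items():
        k,l,st,ce=cv2.connectedComponentsWithStats(m.astype(np.uint8))
        for i in range(1,k):
            if st[i,4]<4: continue
            p=W[l==i];q=np.median(p,0)
            if 0.25<q[0]<0.9 and -.4<q[1]<.4 and q[2]<.15: print(c,ce[i].round(1),st[i,4],q.round(4),p.mean(0).round(4))
E
```

```text
scene [[380.15150973071917, 0.0, 279.85220335812653], [0.0, 380.15150973071917, 206.8792819608322], [0.0, 0.0, 1.0]] [0.82158703 0.45716931 0.45567926]
blue [151.9 231.3] 36 [ 0.6829 -0.1361  0.0326] [ 0.6824 -0.1362  0.0325]
blue [330.8 305.8] 730 [0.5666 0.2216 0.0894] [0.5667 0.2215 0.0899]
blue [249.8 361.1] 172 [0.6733 0.1979 0.0329] [0.6739 0.1985 0.0344]
blue [ 44.1 399.3] 597 [0.894  0.1017 0.0208] [0.894  0.0994 0.0201]
green [167.1 204.7] 15 [ 0.6383 -0.1686  0.0586] [ 0.6377 -0.1676  0.0585]
green [284.4 265.3] 315 [0.563  0.1157 0.0781] [0.5642 0.1169 0.0795]
green [292.3 340.5] 66 [0.6231 0.2175 0.0579] [0.623  0.2175 0.0579]
red [248. 187.] 868 [ 0.441  -0.1873  0.0271] [ 0.4439 -0.1905  0.0276]
red [162.5 195. ] 16 [ 0.632  -0.2071  0.0588] [ 0.6439 -0.1654  0.0834]
red [285.7 316.5] 63 [0.6075 0.1813 0.058 ] [0.6075 0.1817 0.058 ]
red [ 71.4 365.7] 487 [0.8594 0.0719 0.0207] [0.8592 0.0707 0.0211]
yel [189.8 180.3] 191 [ 0.5824 -0.18    0.0896] [ 0.5832 -0.1774  0.0916]
white [174.2 183.1] 17 [ 0.6122 -0.1864  0.0896] [ 0.6117 -0.1866  0.0894]
white [203.9 202.4] 461 
[... 2902 characters left out ...]
[0.8922 0.1444 0.0215] [0.893  0.145  0.0183]
bronze [226.   54.2] 41 [0.8758 0.1362 0.0128] [0.878  0.1386 0.0131]
bronze [352.8  63.8] 21 [ 0.8535 -0.1873  0.0193] [ 0.8544 -0.1868  0.0186]
bronze [195.5 136.4] 11 [0.6545 0.2052 0.0322] [0.6537 0.2048 0.0329]
bronze [332.  135.8] 20 [ 0.6609 -0.1344  0.0322] [ 0.6611 -0.1345  0.0321]
bronze [202.4 137.7] 17 [0.6512 0.1877 0.0314] [0.6513 0.1878 0.0303]
bronze [348.7 164.1] 35 [ 0.573  -0.1681  0.0879] [ 0.5778 -0.1697  0.0879]
bronze [361.8 159. ] 13 [ 0.5908 -0.2032  0.0876] [ 0.5906 -0.2004  0.0879]
bronze [182.2 215.5] 102 [0.4567 0.2313 0.0263] [0.4564 0.2314 0.0204]
bronze [219.1 220.3] 99 [0.4459 0.141  0.0241] [0.4464 0.14   0.0187]
```

```bash
python3 - <<'E'
from h import *
s=dict(np.load('top1.npz'));W=world(s)
for u,v in[(50,115),(20,70),(100,70),(80,170),(130,115),(10,270),(30,330)]: print((u,v),W[v,u].round(3))
print('max z region',np.nanmax(W[:,:,2]))
m=(W[...,2]>.15);print(m.sum(), W[m].min(0),W[m].max(0))
# button profile
for n in('top','scene'):
    s=dict(np.load(n+'1.npz'));W=world(s)
    r=np.hypot(W[...,0]-.561,W[...,1]-.1125)
    for a in range(0,36,3):
        q=W[(r<(a+3)/1000)&(r>=a/1000)][:,2]
        if len(q):print(n,a,len(q),np.percentile(q,[5,50,95]).round(4))
    c=[]
    r=np.hypot(W[...,0]-.566,W[...,1]-.2217)
    k=(r<.06)&(W[...,2]>.08)
    xy=W[k][:,:2]; (cx,cy),rad=cv2.minEnclosingCircle((xy*1000).astype(np.float32));print('dial circle',cx,cy,rad)
    im=s['frame'];x0,y0,x1,y1=(150,120,255,230) if n=='top' else(220,230,410,410)
    cv2.imwrite(f'pics/{n}crop.png',cv2.resize(im[y0:y1,x0:x1,::-1],None,fx=4 if n=='scene' else 5,fy=4 if n=='scene' else 5,interpolation=cv2.INTER_CUBIC)[:600,:800])
E
```

```text
(50, 115) [0.695 0.562 0.06 ]
(20, 70) [0.808 0.644 0.064]
(100, 70) [0.812 0.445 0.061]
(80, 170) [0.558 0.478 0.058]
(130, 115) [0.715 0.381 0.003]
(10, 270) [0.314 0.658 0.001]
(30, 330) [ 0.17   0.596 -0.001]
max z region 1.3350353776046127
3645 [ 0.02879366 -0.07086833  0.15085943] [0.30263269 0.0630796  1.33503538]
top 0 7 [0.0748 0.0785 0.0821]
top 3 11 [0.076  0.0783 0.0803]
top 6 23 [0.0731 0.076  0.0812]
top 9 36 [0.074  0.0772 0.0815]
top 12 43 [0.0718 0.0767 0.0805]
top 15 63 [0.0647 0.0729 0.0792]
top 18 52 [0.0638 0.0672 0.0712]
top 21 77 [0.0554 0.0662 0.0698]
top 24 73 [0.0535 0.0594 0.0689]
top 27 88 [0.052  0.0564 0.0603]
top 30 96 [0.0518 0.0561 0.0604]
top 33 116 [0.052  0.0557 0.0595]
dial circle 568.6243286132812 221.6676025390625 44.57053756713867
scene 0 9 [0.078  0.0784 0.079 ]
scene 3 25 [0.0777 0.0786 0.0797]
scene 6 44 [0.0776 0.0785 0.0797]
scene 9 58 [0.0772 0.0786 0.0796]
scene 12 156 [0.0687 0.0766 0.079 ]
scene 15 110 [0.0677 0.072  0.0788]
scene 18 83 [0.0669 0.0685 0.0698]
scene 21 254 [0.0572 0.0644 0.0691]
scene 24 113 [0.0565 0.0578 0.0682]
scene 27 113 [0.0564 0.0574 0.0587]
scene 30 129 [0.0566 0.0575 0.0585]
scene 33 159 [0.0564 0.0575 0.0587]
dial circle 566.7957763671875 220.6448516845703 44.456722259521484
```

View pics/topcrop.png

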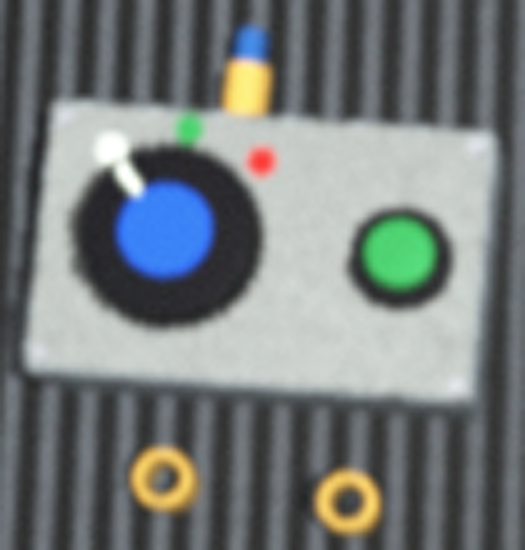

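View pics/scenecrop.png

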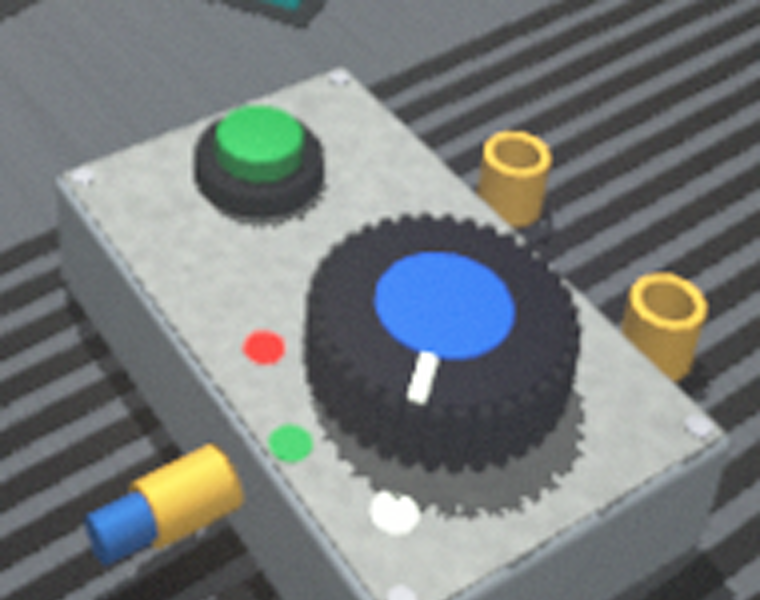

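Request:
play_rows(series=[[0,0.01,0.008,0,-1],[0,0.03,0.023,0,-3],[0,0.055,0.043,0,-6],[0,0.085,0.066,0,-9],[0,0.115,0.089,0,-12],[0,0.145,0.113,0,-15],[0,0.175,0.136,0,-18],[0,0.2,0.155,0,-20],[0,0.215,0.167,0,-22],[0,0.22,0.171,0,-22]])

```text
clock: 1.1
tool_pos: [0.3911, 0.3849, 0.2923]
orientation: [180.0, 0.0, 0.3]
force: [-0.5, 0.7, 0.2]
opening: 0.0133
```

```bash
cat > st.py <<'E'
from h import *
o=get_obs();print(o['clock'],o['tool_pos'].round(4),o['orientation'].round(2),o['force'].round(2),o['opening'],o['joint_pos'].round(1))
def tgt(o,x,y,z,yaw):
    w=np.radians(o['orientation'][2]);d=np.array([x,y])-o['tool_pos'][:2]
    print('tool shift',(d@[np.cos(w),np.sin(w)]).round(4),(d@[np.sin(w),-np.cos(w)]).round(4),round(o['tool_pos'][2]-z,4),'spin',round(o['orientation'][2]-yaw,2))
E
python3 - <<'E'
from st import *
tgt(o,.5004,.1999,.2,18)
E
```

```text
1.1 [0.3911 0.3849 0.2923] [1.8e+02 1.0e-02 3.1e-01] [-0.53  0.74  0.15] 0.013332690347711708 [ 65.    8.7 -15.3  -0.  -66.   25.3]
tool shift 0.1083 0.1856 0.0923 spin -17.69
```

Request:
play_rows(series=[[0,0.006,0.01,0.005,-1],[0,0.018,0.03,0.015,-3],[0,0.034,0.058,0.028,-6],[0,0.052,0.09,0.044,-9],[0,0.07,0.12,0.06,-12],[0,0.086,0.148,0.073,-14],[0,0.098,0.168,0.083,-16],[0,0.106,0.182,0.09,-17.7],[0,0.108,0.186,0.092,-17.7],[0,0.108,0.186,0.092,-17.7]])

```text
clock: 2.1
tool_pos: [0.4995, 0.2016, 0.1998]
orientation: [180.0, 0.0, 17.9]
force: [-0.6, 0.1, 0.5]
opening: 0.0005
```

```bash
python3 - <<'E'
from st import *
tgt(o,.5004,.1999,.134,18)
for n in ('scene','top','wrist'): save(n+'2',snapshot(n))
E
```

```text
2.1 [0.4995 0.2016 0.1998] [1.7998e+02 4.0000e-02 1.7940e+01] [-0.56  0.05  0.48] 0.0004919047884061323 [ 42.8  12.4 -23.8  -0.  -53.8  65.1]
tool shift 0.0003 0.0019 0.0658 spin -0.06
```

View pics/wrist2.png

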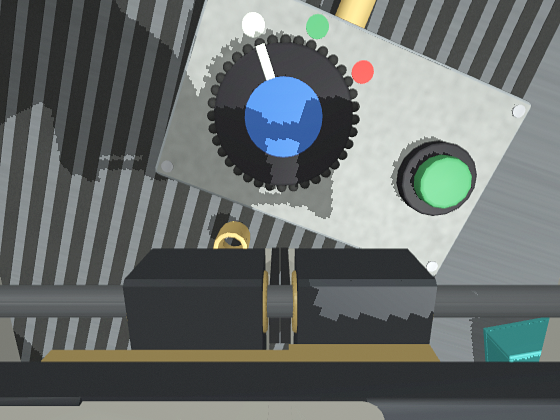

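View pics/scene2.png

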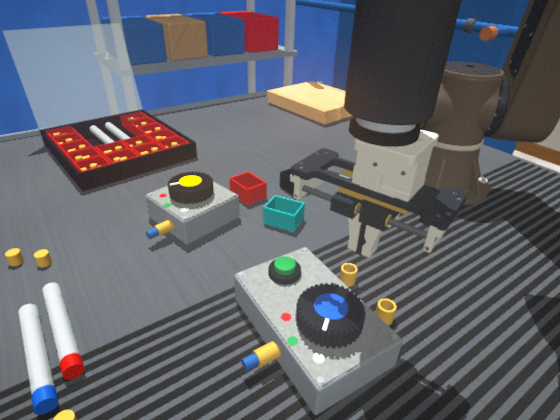

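```bash
python3 - <<'E'
from st import *
s=snapshot('scene');W=world(s)
for u,v in[(432,245),(428,238),(365,248),(357,240),(372,240),(300,190),(293,193),(375,215),(355,200),(440,200)]: print((u,v),W[v,u].round(3),s['frame'][v,u])
p=W.reshape(-1,3);q=p-[.4995,.2016,0]
w=np.radians(17.94);X=q[:,0]*np.cos(w)+q[:,1]*np.sin(w);Y=q[:,0]*np.sin(w)-q[:,1]*np.cos(w)
m=(abs(X)<.06)&(abs(Y)<.12)&(p[:,2]>.1)
for a in np.arange(-.12,.12,.01):
    k=m&(Y>=a)&(Y<a+.01)
    if k.sum()>5: print(a.round(2),k.sum(),p[k,2].min().round(3),X[k].min().round(3),X[k].max().round(3))
k=m&(p[:,2]<.16)&(abs(Y)<.04);print('tips X',np.percentile(X[k],[1,50,99]),'Y',np.percentile(Y[k],[1,99]))
cv2.imwrite('pics/grip.png',cv2.resize(s['frame'][100:280,260:480,::-1],None,fx=3,fy=3))
E
```

```text
2.25 [0.4995 0.2027 0.2006] [-1.7998e+02 -4.0000e-02  1.8070e+01] [-0.    0.47 -0.01] 0.000542518912371418 [ 42.9  12.4 -23.7   0.  -53.8  65.1]
(432, 245) [0.508 0.296 0.212] [169 166 154]
(428, 238) [0.511 0.291 0.219] [159 158 146]
(365, 248) [0.508 0.212 0.152] [166 165 154]
(357, 240) [0.51  0.199 0.157] [161 159 147]
(372, 240) [0.506 0.218 0.168] [168 164 152]
(300, 190) [0.558 0.135 0.215] [151 151 140]
(293, 193) [ 0.353 -0.141  0.007] [66 67 66]
(375, 215) [0.529 0.234 0.223] [55 55 58]
(355, 200) [0.53  0.203 0.226] [58 58 62]
(440, 200) [0.477 0.274 0.245] [56 58 62]
-0.1 363 0.226 -0.039 0.04
-0.09 712 0.202 -0.039 0.04
-0.08 496 0.208 -0.039 0.04
-0.07 368 0.213 -0.034 0.037
-0.06 358 0.214 -0.026 0.033
-0.05 3122 0.213 -0.039 0.04
-0.04 3166 0.198 -0.039 0.041
-0.03 2861 0.182 -0.039 0.043
-0.02 2811 0.139 -0.012 0.046
-0.01 2447 0.137 0.0 0.048
-0.0 2311 0.137 0.001 0.047
0.01 1887 0.139 0.009 0.046
0.02 1160 0.178 0.009 0.043
0.03 666 0.207 -0.024 0.04
0.04 264 0.213 -0.028 0.032
0.05 202 0.214 -0.029 0.033
0.06 314 0.213 -0.034 0.036
0.07 336 0.213 -0.039 0.04
0.08 621 0.202 -0.039 0.041
0.09 177 0.225 -0.038 0.04
tips X [-0.0101912   0.00989736  0.01232095] Y [-0.01549674  0.0168947 ]
```

View pics/grip.png

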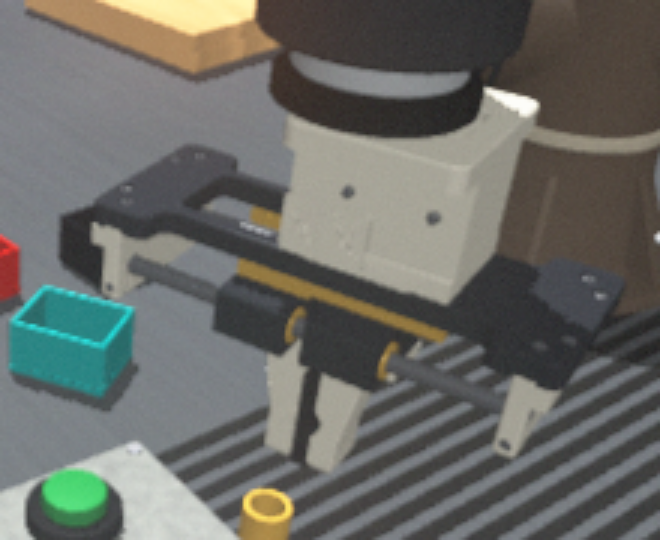

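Request:
play_rows(series=[[0,0,0.002,0.008,0],[0,0,0.002,0.022,0],[0,0,0.002,0.038,0],[0,0,0.002,0.052,0],[0,0,0.002,0.062,0],[0,0,0.002,0.066,0],[0,0,0.002,0.066,0],[0,0.005,0.002,0.066,0],[0,0.01,0.002,0.066,0],[0,0.01,0.002,0.066,0]])

```text
clock: 3.3
tool_pos: [0.5108, 0.2037, 0.1347]
orientation: [-180.0, -0.1, 18.1]
force: [-0.5, -0.1, -0.2]
opening: 0.0006
```

```bash
python3 - <<'E'
from st import *
d=o['tool_pos'][:2]-[.567,.2215];print(np.hypot(*d),np.degrees(np.arctan2(d[1],d[0]))%360)
s=snapshot('scene');save('scene3',s)
cv2.imwrite('pics/g3.png',cv2.resize(s['frame'][200:400,220:440,::-1],None,fx=3,fy=3))
E
```

```text
3.3 [0.5108 0.2037 0.1347] [-1.7998e+02 -8.0000e-02  1.8050e+01] [-0.5  -0.06 -0.23] 0.0006237578409821248 [ 42.2  17.8 -26.6   0.  -45.5  65.9]
0.0589899184779369 197.57122264195613
```

View pics/g3.png

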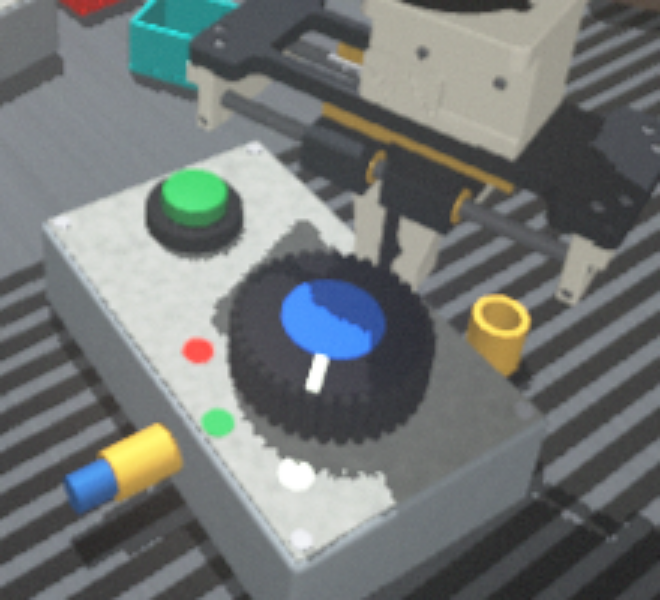

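Fingertip is beside the rim on the robot side, about 5 mm clear. Closing in slowly to feel contact.

Request:
play_rows(series=[[0,0.002,0,0,0],[0,0.003,0,0,0],[0,0.004,0,0,0],[0,0.0045,0,0,0],[0,0.005,0,0,0],[0,0.005,0,0,0]])

```text
clock: 3.95
tool_pos: [0.5144, 0.2046, 0.1341]
orientation: [180.0, 0.0, 18.1]
force: [-1.0, 0.8, 0.8]
opening: 0.0005
```

Request:
play_rows(series=[[0,0.001,0,0,0],[0,0.002,0,0,0],[0,0.002,0,0,0]])

```text
clock: 4.25
tool_pos: [0.5151, 0.2043, 0.1339]
orientation: [179.9, 0.2, 18.0]
force: [-6.0, -3.1, 5.5]
opening: 0.0002
```

Request:
play_rows(series=[[0,0.001,0,0,0],[0,0.002,0,0,0],[0,0.002,0,0,0]])

```text
clock: 4.55
tool_pos: [0.5155, 0.204, 0.1337]
orientation: [179.9, 0.4, 18.0]
force: [-12.8, -3.1, 11.6]
opening: 0.0007
```

Request:
play_rows(series=[[0,0,-0.001,0,1.2],[0,0.0001,-0.0022,0,2.5],[0,0.0002,-0.0044,0,5],[0,0.0004,-0.0065,0,7.5],[0,0.0008,-0.0087,0,10],[0,0.0012,-0.0108,0,12.5],[0,0.0017,-0.0129,0,15],[0,0.0017,-0.0129,0,15]])

```text
clock: 5.35
tool_pos: [0.5126, 0.2172, 0.1337]
orientation: [179.8, 0.4, 2.9]
force: [-15.9, -2.0, 11.1]
opening: 0.0005
```

```bash
cat > look.py <<'E'
from st import *
import sys
n=sys.argv[1]
d=o['tool_pos'][:2]-[.567,.2215];print(np.hypot(*d),np.degrees(np.arctan2(d[1],d[0]))%360)
s=snapshot('scene')
cv2.imwrite(f'pics/{n}.png',cv2.resize(s['frame'][230:400,220:440,::-1],None,fx=3,fy=3))
W=world(s);hsv=cv2.cvtColor(s['frame'],cv2.COLOR_RGB2HSV)
# white pointer on the dial's top
r=np.hypot(W[...,0]-.567,W[...,1]-.2215)
m=(hsv[...,1]<70)&(hsv[...,2]>150)&(r<.044)&(r>.02)&(W[...,2]>.082)&(W[...,2]<.1)&(W[...,0]>.55)
q=W[m][:,:2]-[.567,.2215]
a=np.degrees(np.arctan2(q[:,1],q[:,0]));print('pointer px',m.sum(),np.median(a),'dial angle rad',np.radians(37.2-np.median(a)))
E
python3 look.py g4
```

```text
5.35 [0.5126 0.2172 0.1337] [179.82   0.37   2.93] [-15.86  -2.    11.14] 0.0005468493157809603 [ 43.1  18.6 -25.4  -0.1 -46.3  50. ]
0.05455935488307545 184.57223446090563
pointer px 81 22.105859622789442 dial angle rad 0.2634424473405432
```

View pics/g4.png

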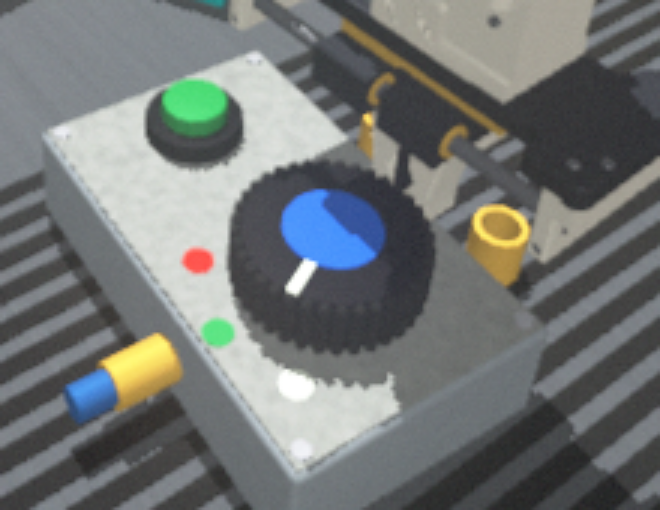

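Request:
play_rows(series=[[0,0.0001,-0.0022,0,2.5],[0,0.0002,-0.0044,0,5],[0,0.0004,-0.0065,0,7.5],[0,0.0008,-0.0087,0,10],[0,0.0012,-0.0108,0,12.5],[0,0.0017,-0.0129,0,15],[0,0.0023,-0.015,0,17.5],[0,0.003,-0.0171,0,20],[0,0.003,-0.0171,0,20]])

```text
clock: 6.3
tool_pos: [0.5145, 0.2366, 0.1337]
orientation: [179.9, 0.3, -17.1]
force: [-21.0, 8.8, 11.1]
opening: 0.0004
```

```bash
python3 look.py g5
```

```text
6.3 [0.5145 0.2366 0.1337] [179.9    0.3  -17.06] [-20.96   8.76  11.15] 0.0003839562736844717 [ 44.4  19.3 -24.2  -0.3 -46.7  28.8]
0.054582851959226915 163.98051568696303
pointer px 77 0.08039037000490619 dial angle rad 0.6478594050984086
```

View pics/g5.png

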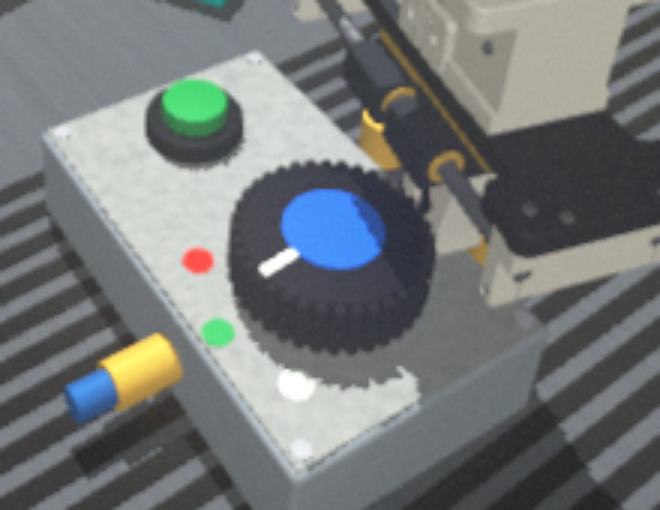

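Request:
play_rows(series=[[0,-0.002,0,0,0],[0,-0.005,0,0,0],[0,-0.01,0,0,0],[0,-0.015,0,0,0],[0,-0.015,0,-0.01,0],[0,-0.015,0,-0.03,0],[0,-0.015,0,-0.05,0],[0,-0.015,0,-0.06,0],[0,-0.015,0,-0.06,0]])

```text
clock: 7.25
tool_pos: [0.5043, 0.2408, 0.1961]
orientation: [-179.8, -0.1, -16.9]
force: [-0.2, -0.5, 0.1]
opening: -0.0001
```

```bash
python3 look.py g6; python3 - <<'E'
from st import *
tgt(o,.561,.1125,.2,-17)
for n in ('top',): save(n+'6',snapshot(n))
E
```

```text
7.25 [0.5043 0.2408 0.1961] [-1.7983e+02 -1.1000e-01 -1.6940e+01] [-0.17 -0.51  0.07] -0.00013473377193894576 [ 45.6  14.4 -21.7   0.  -53.7  27.4]
0.06556469101476627 162.857410684817
pointer px 71 -5.197758661578086 dial angle rad 0.7399804841104819
7.3 [0.5038 0.2405 0.1948] [-1.7991e+02 -4.0000e-02 -1.6960e+01] [-0.08  0.31  0.32] 0.00044720912537221137 [ 45.6  14.4 -21.8  -0.  -53.6  27.4]
tool shift 0.0921 0.1057 -0.0052 spin 0.04
```

View pics/g6.png

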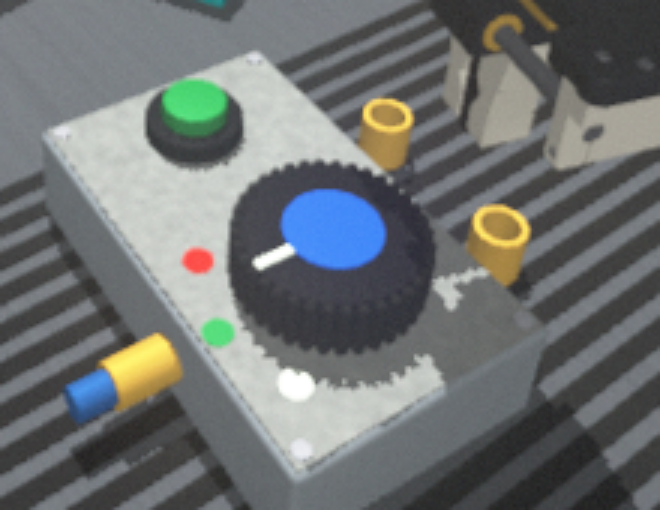

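Request:
play_rows(series=[[0,0.005,0.006,0,0],[0,0.016,0.018,0,0],[0,0.032,0.037,0,0],[0,0.05,0.057,0,0],[0,0.068,0.078,0,0],[0,0.082,0.094,0,0],[0,0.09,0.103,0,0],[0,0.092,0.106,0,0],[0,0.092,0.106,0.01,0],[0,0.092,0.106,0.02,0]])

```text
clock: 8.35
tool_pos: [0.5605, 0.1125, 0.1734]
orientation: [-180.0, -0.0, -16.9]
force: [0.2, 0.0, -1.7]
opening: 0.0004
```

Request:
play_rows(series=[[0,0,0,0.004,0],[0,0,0,0.012,0],[0,0,0,0.018,0],[0,0,0,0.021,0],[0,0,0,0.022,0],[0,0,0,0.022,0]])

```text
clock: 8.95
tool_pos: [0.5607, 0.1122, 0.1521]
orientation: [180.0, 0.0, -16.9]
force: [0.7, -0.1, 0.2]
opening: 0.0006
```

```bash
python3 look.py g7; python3 - <<'E'
from st import *
tgt(o,.561,.112,.143,-17)
E
```

```text
8.95 [0.5607 0.1122 0.1521] [179.99   0.   -16.94] [ 0.68 -0.11  0.18] 0.0006237888792822444 [ 30.9  18.4 -22.8   0.  -48.8  42.1]
0.10946810406355015 266.72490662091235
pointer px 43 -4.348601100511049 dial angle rad 0.7251598888016573
9.0 [0.5608 0.1122 0.1523] [-1.7999e+02 -1.0000e-02 -1.6940e+01] [ 0.12 -0.41 -0.21] 0.00043747790451449875 [ 30.9  18.4 -22.8   0.  -48.8  42.1]
tool shift 0.0002 0.0001 0.0093 spin 0.06
```

View pics/g7.png

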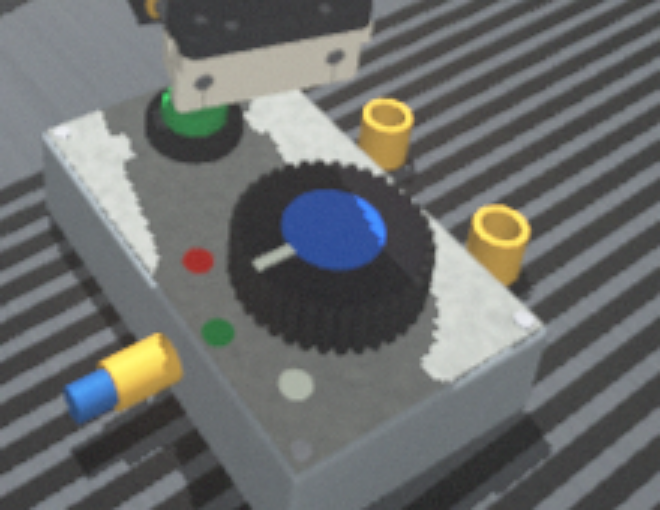

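Request:
play_rows(series=[[0,0,0,0.004,0],[0,0,0,0.008,0],[0,0,0,0.011,0],[0,0,0,0.013,0],[0,0,0,0.015,0],[0,0,0,0.015,0]])

```text
clock: 9.6
tool_pos: [0.5607, 0.1121, 0.1372]
orientation: [180.0, -0.0, -16.9]
force: [-1.6, 0.4, 4.6]
opening: 0.0002
```

Request:
play_rows(series=[[0,0,0,0.001,0],[0,0,0,0.002,0],[0,0,0,0.003,0],[0,0,0,0.003,0],[0,0,0,0.003,0]])

```text
clock: 10.1
tool_pos: [0.5608, 0.1121, 0.1366]
orientation: [-180.0, -0.1, -16.9]
force: [-9.6, -0.2, 22.4]
opening: 0.0005
```

```bash
python3 look.py g8
```

```text
10.1 [0.5608 0.1121 0.1366] [-1.7997e+02 -7.0000e-02 -1.6900e+01] [-9.55 -0.22 22.44] 0.00046357672960364545 [ 30.9  19.4 -23.7   0.  -46.8  42.1]
0.10955079997377941 266.7638246925308
pointer px 44 -4.609439540263584 dial angle rad 0.7297123783911039
```

Request:
play_rows(series=[[0,0,0,-0.003,0],[0,0,0,-0.008,0],[0,0,0,-0.015,0],[0,0,0,-0.03,0],[0,0,0,-0.05,0],[0,0,0,-0.07,0],[0,0,0,-0.09,0],[0,0,0,-0.1,0],[0,-0.06,0,-0.1,0],[0,-0.06,0,-0.1,0]])

```text
clock: 11.15
tool_pos: [0.5001, 0.1294, 0.2336]
orientation: [180.0, 0.1, -17.0]
force: [1.0, -0.3, 0.5]
opening: 0.0007
```

Request:
play_rows(series=[[0,-0.03,0,0,0],[0,-0.06,0,0,0],[0,-0.06,0,0,0],[0,-0.06,0,0,0]])

```text
clock: 11.55
tool_pos: [0.4457, 0.1474, 0.2343]
orientation: [-180.0, -0.0, -16.9]
force: [1.7, 0.0, 0.6]
opening: 0.0006
```

```bash
python3 look.py g9; python3 - <<'E'
from h import *
s=snapshot('scene');save('scene9',s);W=world(s)
r=np.hypot(W[...,0]-.561,W[...,1]-.1125);print('button z',np.median(W[r<.012][:,2]))
a=np.load('scene1.npz')['frame'].astype(int);d=abs(a-s['frame']).max(-1)
for n,(u,v) in dict(bushb=(348,273),busha=(386,310),bin=(248,187),spare=(190,185)).items():print(n,d[v-15:v+15,u-15:u+15].mean())
E
```

```text
11.55 [0.4457 0.1474 0.2343] [-1.7998e+02 -2.0000e-02 -1.6860e+01] [1.67 0.05 0.58] 0.0005506216992207413 [ 42.4   3.8 -29.2   0.  -57.   30.7]
0.14216072626536122 211.41944050719485
pointer px 69 -4.712585935909484 dial angle rad 0.7315126226066897
button z 0.07857177705641691
bushb 3.7222222222222223
busha 33.81111111111111
bin 3.468888888888889
spare 2.973333333333333
```

View pics/scene9.png

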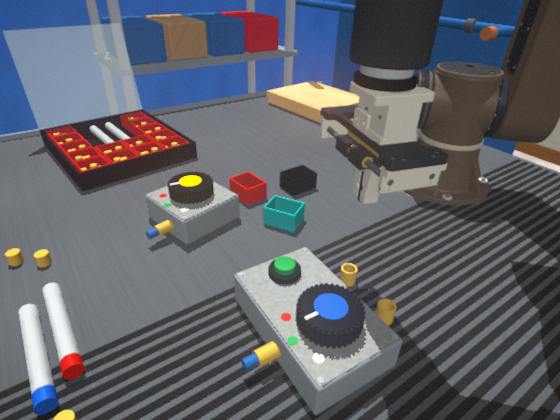

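```bash
python3 -c "
from plant import close_job
print(close_job())"
```

```text
the job is handed in; nothing more can be done
None
```

I turned the blue-capped dial one click to the green dot, pressed the green button fully, and handed the job in at about 11.6 s. The hand-in gave no verdict.

- **Dial:** The shut fingertips pressed on the rim from the robot side and rolled it clockwise, without gripping. Once released it went to about 0.73 rad by camera, and it read the same before, during and after the button press. The detent is at 0.70, so I take the 0.03 rad difference as camera and calibration error.
- **Button:** I pressed it until it met a hard stop, with 22 N on the tool. It was back up afterwards, with its top at 78.6 mm, the same as at the start.
- **Other objects:** Against the first picture, the yellow-capped dial, the bin and bushing B were unchanged. The patch around bushing A did differ; in the view it stands in the same place, and I put the change down to the arm's shadow. I did not measure it separately.
- **Arm:** It was clear of everything at hand-in, with the grip point about 19 cm above the bench.

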